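# Close the nut sheller and hold its run plunger half-way

### The job

The sheller's round hopper is loaded with nuts: put the lid that fits it on the hopper, fully seated and level, and let go of it. Only then push the spring-loaded black plunger on the control station straight down with the gripper until its top is level with the tops of the two steel posts beside it (half its travel, 15 mm, never down to its stop), and finish while holding it there: the program ends with the gripper still pressing. Leave the smaller lid and the other things on the table where they are.

Things in the scene. Friction and masses are not known exactly. Their poses are not given: they have to be found in the camera images.
- lid_knob (a point): The hopper's lid, the larger of two loose ones, lying upright: steel disc 136 mm across, 5 mm thick; skirt under it 12 mm deep, 114 mm across, tapered to 104; central wooden knob 24 mm across, 42 mm high; 0.2 to 0.34 kg. The point is on the axis inside the knob, 28 mm above the disc's top, 45 mm above the skirt's foot; z up. Seated, it is 33 mm above point hopper_rim.
- small_lid_knob (a point): A smaller lid of the same make that belongs to a tin, to be left alone: disc 90 mm across, 5 mm thick, skirt 12 mm deep, wooden knob 24 mm by 42 mm. The point is 28 mm above the disc's top. Which lid lies nearer to the robot varies.
- hopper_rim (a point): Centre of the open mouth of the sheller's hopper at rim height, 190 mm above the table; z up. The hopper is a round steel vessel, 130 mm across outside, 122 mm inside, on a fixed grey motor base 160 by 140 mm and 95 mm high; the nuts in it lie over 15 mm below the rim. The machine stands left or right of the robot's middle.
- plunger_top (a point): Centre of the top of the black mushroom-headed plunger: 60 mm across (flat middle 52 mm), 14 mm thick, on a stem rising from a fixed grey control station 120 by 120 mm, 50 mm high. Free, its top is 105 mm above the table; it moves straight down against a spring. z up.
- gauge_top (a point): The point on the plunger's axis at the height of the tops of the two steel gauge posts, 90 mm above the table. The posts are 10 mm in diameter and stand on the station 48 mm to either side of the plunger's axis, along this point's y axis.
- plunger (a joint): How far the plunger is pressed down, in m: 0 free, 0.015 level with the posts, 0.030 at its stop. The spring pushes back with about 3 N at the start of the travel, 7.5 N at 0.015 and 12 N at the stop, and returns it when released.
- stone: A dark stone 72 mm across and 43 mm high, at the far side. Origin under its centre. Leave alone.
- tin: An open steel tin of nuts, 82 mm across and 90 mm high, at the far side. Origin under its centre. Leave alone.

How it is judged:
On the way, in this order (a step that is already met when the one before it is completed fails the run):
1. the large lid is seated level on the hopper and let go (horizontal distance between lid_knob and hopper_rim below 0.008 m and z of lid_knob in the frame of hopper_rim between 0.03 and 0.036 m and angle between lid_knob's own z axis and vertical below 0.05 rad and contact force between the fingers and lid below 0.1 N), for 0.3 s.
2. the plunger is held level with the posts (value of joint plunger between 0.011 and 0.019 m), for 0.5 s.
At the end, for the whole second after the job is handed in: The large lid sits on the hopper, let go and at rest: its axis within 8 mm of the hopper's, its disc within 3 mm of the rim, tilted less than 0.05 rad. The gripper still presses the plunger with over 4 N and holds it 11 to 19 mm down (level with the posts within 4 mm) (all of step 1 and all of step 2 and linear speed of lid below 0.02 m/s and contact force between any of the fingers, the arm and plunger above 4 N); the arm keeps its last pose, push and grip.
It fails at once if the plunger is pressed (over 6 mm) while the lid is not seated (value of joint plunger above 0.006 m and not (horizontal distance between lid_knob and hopper_rim below 0.008 m and z of lid_knob in the frame of hopper_rim between 0.03 and 0.036 m and angle between lid_knob's own z axis and vertical below 0.05 rad)).
It fails at once if the plunger is driven to its stop (over 27 mm) (value of joint plunger above 0.027 m).
It fails at once if another thing on the table is moved by over 30 mm (distance of any of small_lid_knob, stone, tin from where it was at the start of the episode above 0.03 m).
It also fails if it takes over 72 s, if anything falls off the work surface, if the arm or the gripper's body presses on something with over 40 N, if the wrist force passes 120 N, or if a joint passes its speed limit or range.

### The arm

A 6-joint arm with a two-finger parallel gripper is mounted at the origin on the work surface. World frame = base frame: x ahead of the robot, y to its left, z up, the work surface at z = 0. Lengths are in m, angles in rad, forces in N, time in s.
With the tool pointing down it reaches from about 0.35 to 0.975 m from the base axis. Payload 4.9 kg.
Tool frame: the origin (TCP) lies at the very end of the fingers, on their centre line; the grasp point (between the pads) lies 19 mm behind it; z points along the fingers, y is the line along which they close (so a half turn about z gives the same grasp; the last joint's range is limited). The gripper opens to 85 mm and grips with 20 to 120 N. Pads are 22 mm wide; open, the fingers measure 114 mm over their backs; the gripper's body (76 mm by 85 mm) begins 54 mm behind the grasp point. The pads swing forward as they close: fully open they stand 13 mm farther back than shut.
Start: joints at [1.064, 0.053, 1.613, -0, 1.476, -0.119], TCP at [0.236, 0.579, 0.231] pointing down, gripper open.
Joint ranges: [-3.01, 3.01], [-1.01, 2.22], [0.06, 2.58], [-1.02, 4.17], [0.09, 2.62], [-3.14, 3.14]. Speed limits (rad/s): [2.57, 2.57, 3.14, 3.14, 3.14, 3.14].

### API

Orientations are given as a rotation vector (axis times angle).
In Python, from station import * gives the robot as it stands.
- The arm moves only by the shell command python3 -m crank 'ROWS' [OPENING] [FORCE]. ROWS is JSON, a list of rows, each an object with "offset": the shift along the tool's x, y, z in m, a list of three; "twist": the turn, a rotation vector about the tool's x, y, z in degrees, a list of three. In form: [{"offset": [x, y, z], "twist": [rx, ry, rz]}, ...]. A call has 1 to 20 rows; each row is the pose to reach, as a shift and turn from the pose commanded when the call began, along the tool's axes at that moment; what a row does not reach only later rows make up. A row lasts 1/8 s, in which the tool goes at most 62.5 mm and 10.7 degrees, less where a joint would pass 70% of its speed; a pose out of reach is approached as far as the arm can. A call with a gripper value outside its range is refused whole. OPENING is the opening, from 0 (shut) to 1 (fully open), set as the call begins (- or left out, the last holds). The fingers move at their own pace and stop on an object; FORCE is the grip in N (left out, the last holds). Time passes only in rows, so rows that repeat a pose let the fingers close. It gives the time, the measured TCP pose, the force, the opening and the grip force at its end, in the units of the state.
- get_obs(): the state, without advancing time (a new reading comes with each control period).
- get_image(name): name is "side" or "top" or "wrist"; returns the picture (480x640x3 uint8, red, green, blue); there is no depth.
- get_calibration(name): a dict with "intrinsics" (3x3 intrinsics, pixels), "k1" (the pictures are not rectified: a ray, as slopes to the right and down, at radius r is drawn at 1 + k1 r^2 times it, then the intrinsics apply), "world_from_camera" (4x4, takes a point from camera to world coordinates); the wrist camera has in their place "tool_from_camera" (4x4, takes a point from camera to tool coordinates, whose origin is the TCP and whose axes are the flange's). Camera axes: x right, y up, looking along -z (the intrinsics and any distortion apply to the point x, -y, -z); pixel columns grow to the right and rows downward; lengths in m; the calibration is good to about 2 mm. A picture is of the moment at which its call begins: read the wrist's pose just before it. get_calibration takes no time and is no camera call.
- finish_job(): hands the job in; it is judged then, once.
Trained networks look in the newest picture that a camera, given by its name, has taken for a name from the list of things; names that differ only in an ending like _2 or _b are one class to them, and where a whole thing is asked for, a point or a joint stands for the part that bears it (a point fixed in the world has none). Each returns a list of dicts, best first, with "confidence" (0 to 1); they miss things now and then, are a little off and sometimes report something else, mostly with a low value. They report only what shows in the picture. A call takes as long as a camera call.
- cut_out(query, camera): "region" (480x640 bool, what is visible of it) and "rect" ([centre column, centre row, width, height] in pixels, round what is visible of it).
The state is a dict: "t": time; "q": joint angles; "dq": joint speeds; "effort": joint torques, N m; "tool_pos": TCP position; "tool_rot": TCP orientation; "contact_force": force on the tool from outside, world axes, zero at the start; "wrist_torque": the same for the moment, N m; "opening": finger opening in m; "grip_force": force on a finger pad.
Only numpy, scipy, OpenCV 4.12 (cv2) and the standard library are available. Lean on these libraries where they do the work, as an engineer would, in place of code of your own. Each camera call takes 0.05 s, during which the arm holds its last target. There are 200 camera calls.

## Working session

There is one attempt and no reset: what is moved stays moved. The work goes in short steps, Python scripts to look and compute and a shell command to move; the robot and the scene stay as the last step left them, time stands still between calls to the robot, and variables do not carry over. Pictures are saved under pics/ and viewed, at most 10 in all, crops included, and the job is handed in when it is done.

```bash
mkdir -p pics; ls; cat > h.py <<'E'
from station import *
import numpy as np, cv2
from scipy.spatial.transform import Rotation as R
def cam(n,obs=None):
    c=get_calibration(n)
    if 'world_from_camera' in c: T=np.array(c['world_from_camera'])
    else:
        o=obs or get_obs(); W=np.eye(4); W[:3,:3]=R.from_rotvec(o['tool_rot']).as_matrix(); W[:3,3]=o['tool_pos']
        T=W@np.array(c['tool_from_camera'])
    return np.array(c['intrinsics']),c['k1'],T
def ray(n,uv,obs=None):
    K,k1,T=cam(n,obs)
    p=cv2.undistortPoints(np.array([[uv]],float),K,np.array([k1,0,0,0,0.]))[0,0]
    return T[:3,3],T[:3,:3]@np.array([p[0],-p[1],-1.])
def at_z(n,uv,z,obs=None):
    o,d=ray(n,uv,obs); return o+d*(z-o[2])/d[2]
def proj(n,P,obs=None):
    K,k1,T=cam(n,obs); P=np.atleast_2d(P); c=(P-T[:3,3])@T[:3,:3]
    x=np.stack([c[:,0]/-c[:,2],-c[:,1]/-c[:,2]],1); r=(x**2).sum(1,keepdims=True)
    x=x*(1+k1*r); return x@np.array([[K[0,0],0],[0,K[1,1]]])+K[:2,2]
def save(n,f): 
    im=get_image(n); cv2.imwrite('pics/'+f,cv2.cvtColor(im,cv2.COLOR_RGB2BGR)); return im
def tooldelta(P,obs=None):
    o=obs or get_obs(); return R.from_rotvec(o['tool_rot']).inv().apply(np.array(P)-o['tool_pos'])
E
python3 - <<'E'
from h import *
o=get_obs(); print(o['t'],np.round(o['tool_pos'],4),np.round(R.from_rotvec(o['tool_rot']).as_matrix(),3).tolist(),o['opening'],o['contact_force'])
for n in('top','side'):
    save(n,n+'0.png'); print(n,np.round(cam(n)[2],3).tolist())
    for q in ('lid_knob','small_lid_knob','hopper_rim','plunger_top'):
        print(q,[(round(d['confidence'],2),np.round(d['rect']).tolist()) for d in cut_out(q,n)[:3]])
E
```

```text
pics
0.0 [0.236  0.578  0.2301] [[-0.926, 0.378, -0.001], [0.378, 0.926, -0.002], [0.0, -0.002, -1.0]] 0.08562490020373684 [ 0.17225092 -0.2639216   0.04950099]
top [[-0.125, 0.972, -0.201, 0.434], [-0.992, -0.123, 0.022, 0.001], [-0.004, 0.202, 0.979, 1.06], [0.0, 0.0, 0.0, 1.0]]
lid_knob [(0.67, [316.0, 231.0, 66.0, 60.0])]
small_lid_knob [(0.56, [310.0, 318.0, 49.0, 37.0])]
hopper_rim [(0.96, [185.0, 322.0, 98.0, 104.0])]
plunger_top [(0.89, [437.0, 251.0, 30.0, 32.0]), (0.41, [384.0, 180.0, 34.0, 26.0])]
side [[0.738, 0.322, -0.593, 0.071], [-0.674, 0.384, -0.631, -0.608], [0.025, 0.866, 0.5, 0.589], [0.0, 0.0, 0.0, 1.0]]
lid_knob [(0.66, [345.0, 284.0, 66.0, 46.0])]
small_lid_knob [(0.74, [259.0, 313.0, 49.0, 40.0])]
hopper_rim [(0.71, [193.0, 229.0, 102.0, 119.0])]
plunger_top [(0.8, [414.0, 334.0, 37.0, 36.0])]
```

View pics/top0.png

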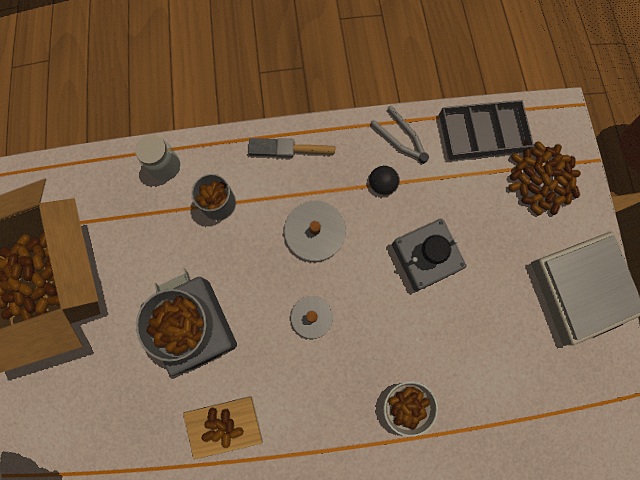

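View pics/side0.png

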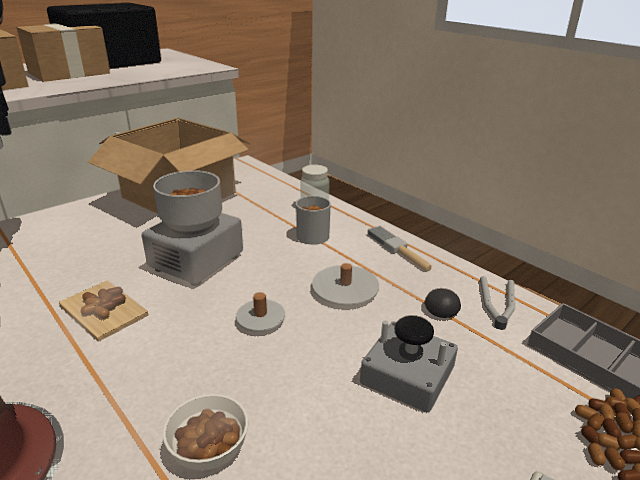

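The top picture shows the large lid (disc 315,231; knob 315,227), the small lid (312,317), the hopper (172,325) and the plunger (436,249). The side view agrees, with knobs at (346,273) and (260,304), the hopper rim at (188,188) and the plunger at (414,328).

```bash
python3 - <<'E'
from h import *
from scipy.optimize import least_squares
top=cv2.imread('pics/top0.png'); side=cv2.imread('pics/side0.png')
def knob(im,u,v,r=16):
    hsv=cv2.cvtColor(im,cv2.COLOR_BGR2HSV); m=((hsv[...,1]>120)&(hsv[...,0]<20)).astype(np.uint8)
    ys,xs=np.nonzero(m[v-r:v+r,u-r:u+r]); return np.array([xs.mean()+u-r,ys.mean()+v-r]),len(xs)
def tri(a,b):
    (o1,d1),(o2,d2)=ray('top',a),ray('side',b)
    d1/=np.linalg.norm(d1);d2/=np.linalg.norm(d2)
    s=np.linalg.lstsq(np.stack([d1,-d2],1),o2-o1,rcond=None)[0]
    p,q=o1+s[0]*d1,o2+s[1]*d2; return np.round((p+q)/2,4),round(np.linalg.norm(p-q),4)
for n,a,b in(('large',(315,227),(346,273)),('small',(312,317),(260,304))):
    ka,kb=knob(top,*a),knob(side,*b); print(n,ka,kb,tri(ka[0],kb[0]), at_z('top',ka[0],.055).round(4))
for q,z in(('lid_knob',.015),('plunger_top',.105),('hopper_rim',.19),('small_lid_knob',.015)):
    get_image('top'); d=cut_out(q,'top')[0]; c=max(cv2.findContours(d['region'].astype(np.uint8),0,1)[0],key=cv2.contourArea)
    e=cv2.fitEllipse(cv2.convexHull(c)); print(q,np.round(e[0],1),np.round(e[1],1),at_z('top',e[0],z).round(4))
print('plunger tri',tri((436,249),(414,328)),'rim tri',tri((172.5,325),(188,188)))
# rim edge radius and centre from the top picture near the hopper
print('rim proj r', proj('top',at_z('top',(172,325),.19)+np.array([[.065*np.cos(t),.065*np.sin(t),0] for t in np.arange(0,6.3,1.57)])).round(0).tolist())
# posts
print('posts',at_z('top',(414,260),.09).round(3),at_z('top',(455,240),.09).round(3))
cv2.imwrite('pics/z.png',np.hstack([cv2.resize(top[265:385,120:250],None,fx=3,fy=3,interpolation=2),cv2.resize(top[205:300,385:475],None,fx=3.8,fy=3.8,interpolation=2)[:360]]))
E
```

```text
large (array([314.58558559, 227.5045045 ]), 111) (array([347.21142857, 269.64      ]), 175) (array([ 0.6592, -0.0285,  0.0469]), np.float64(0.0044)) [ 0.6556 -0.027   0.055 ]
small (array([311.34375, 316.28125]), 96) (array([259.60820896, 304.26119403]), 268) (array([0.4717, 0.0032, 0.0357]), np.float64(0.0004)) [0.4712 0.0031 0.055 ]
lid_knob [314.4 230.1] [60.5 62. ] [ 0.6586 -0.0268  0.015 ]
plunger_top [435.7 248.7] [29.7 30.6] [ 0.5707 -0.2624  0.105 ]
hopper_rim [185.4 324.2] [ 98.2 102.4] [0.479  0.2287 0.19  ]
small_lid_knob [185.9 325.1] [ 97.  102.9] [0.486  0.2735 0.015 ]
plunger tri (array([ 0.5718, -0.2659,  0.0962]), np.float64(0.0016)) rim tri (array([0.4816, 0.2558, 0.1768]), np.float64(0.0016))
rim proj r [[169.0, 289.0], [137.0, 329.0], [175.0, 362.0], [207.0, 321.0], [169.0, 289.0]]
posts [ 0.555 -0.218  0.09 ] [ 0.586 -0.31   0.09 ]
```

View pics/z.png

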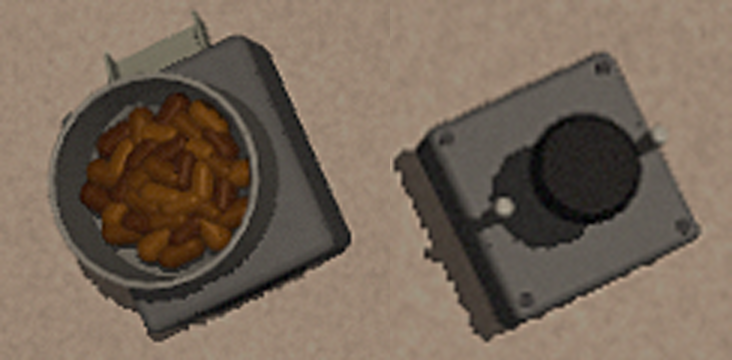

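Rim centre is about pixel (171.5,325) in the top view, and the posts lie at (414,260) and (455,240). Next I move above the large lid for a closer look.

```bash
python3 -m crank '[{"offset":[0,0,-0.06],"twist":[0,0,0]},{"offset":[0,0,-0.08],"twist":[0,0,0]},{"offset":[-0.06,-0.04,-0.08],"twist":[0,0,0]},{"offset":[-0.11,-0.07,-0.08],"twist":[0,0,0]},{"offset":[-0.16,-0.10,-0.08],"twist":[0,0,0]},{"offset":[-0.21,-0.135,-0.08],"twist":[0,0,0]},{"offset":[-0.26,-0.17,-0.08],"twist":[0,0,0]},{"offset":[-0.31,-0.20,-0.08],"twist":[0,0,0]},{"offset":[-0.36,-0.235,-0.08],"twist":[0,0,0]},{"offset":[-0.41,-0.265,-0.08],"twist":[0,0,0]},{"offset":[-0.46,-0.30,-0.08],"twist":[0,0,0]},{"offset":[-0.51,-0.33,-0.08],"twist":[0,0,0]},{"offset":[-0.56,-0.365,-0.08],"twist":[0,0,0]},{"offset":[-0.60,-0.39,-0.05],"twist":[0,0,0]},{"offset":[-0.618,-0.40,-0.02],"twist":[0,0,0]},{"offset":[-0.618,-0.40,-0.02],"twist":[0,0,0]},{"offset":[-0.618,-0.40,-0.02],"twist":[0,0,0]},{"offset":[-0.618,-0.40,-0.02],"twist":[0,0,0]}]' 0.7 40
python3 - <<'E'
from h import *
o=get_obs(); save('wrist','w1.png'); print(o['t'],o['tool_pos'].round(4) if hasattr(o['tool_pos'],'round') else o['tool_pos'],o['q'])
for q in('lid_knob',):
    for d in cut_out(q,'wrist')[:2]:
        c=max(cv2.findContours(d['region'].astype(np.uint8),0,1)[0],key=cv2.contourArea); e=cv2.fitEllipse(cv2.convexHull(c))
        print(d['confidence'],d['rect'],e,at_z('wrist',e[0],.015,o))
print(np.round(get_calibration('wrist')['tool_from_camera'],3).tolist())
E
```

```text
t: 3.15
tool_pos: [0.6577, -0.0245, 0.2538]
tool_rot: [0.603, 3.08, 0.0]
contact_force: [0.0, -0.2, 0.4]
opening: 0.0597
grip_force: 0.0
3.15 [ 0.6577 -0.0245  0.2538] [-1.50285691e-01  1.15311597e-01  1.50917948e+00  1.40147657e-04
  1.51363074e+00 -1.33461208e+00]
0.57 [314.6, 203.4, 121.4, 117.9] ((314.6749572753906, 204.85421752929688), (116.88284301757812, 120.78545379638672), 96.4923324584961) [ 0.65782256 -0.02632053  0.015     ]
[[0.0, 0.957, 0.29, 0.073], [1.0, -0.0, 0.0, 0.001], [0.0, 0.29, -0.957, -0.142], [0.0, 0.0, 0.0, 1.0]]
```

View pics/w1.png

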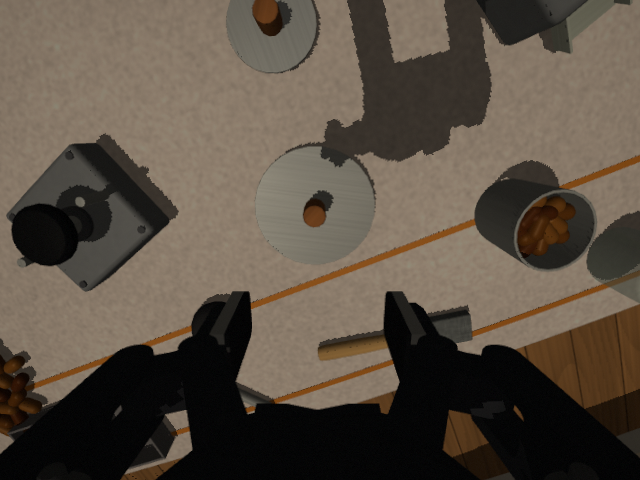

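Wrist view: the large lid's disc is at (315,205) and its knob at (315,214), centred under the tool. I now descend and grasp.

```bash
python3 -m crank '[{"offset":[-0.001,-0.002,0.05],"twist":[0,0,0]},{"offset":[-0.001,-0.002,0.10],"twist":[0,0,0]},{"offset":[-0.001,-0.002,0.15],"twist":[0,0,0]},{"offset":[-0.001,-0.002,0.19],"twist":[0,0,0]},{"offset":[-0.001,-0.002,0.21],"twist":[0,0,0]},{"offset":[-0.001,-0.002,0.22],"twist":[0,0,0]},{"offset":[-0.001,-0.002,0.227],"twist":[0,0,0]},{"offset":[-0.001,-0.002,0.227],"twist":[0,0,0]},{"offset":[-0.001,-0.002,0.227],"twist":[0,0,0]}]' 
python3 -m crank '[{"offset":[0,0,0],"twist":[0,0,0]},{"offset":[0,0,0],"twist":[0,0,0]},{"offset":[0,0,0],"twist":[0,0,0]},{"offset":[0,0,0],"twist":[0,0,0]},{"offset":[0,0,0],"twist":[0,0,0]},{"offset":[0,0,0],"twist":[0,0,0]},{"offset":[0,0,0],"twist":[0,0,0]},{"offset":[0,0,0],"twist":[0,0,0]}]' 0 60
```

```text
t: 4.38
tool_pos: [0.6583, -0.0278, 0.0257]
tool_rot: [0.605, 3.081, 0.0]
contact_force: [0.4, -0.6, 0.9]
opening: 0.0597
grip_force: 0.0
t: 5.38
tool_pos: [0.6578, -0.0277, 0.025]
tool_rot: [0.605, 3.082, 0.0]
contact_force: [-0.3, 0.5, 4.9]
opening: 0.0227
grip_force: 59.0
```

Gripped (opening 22.7 mm on the knob). Lift, then go to a viewing pose where the hopper can be seen past the lid.

```bash
python3 -m crank '[{"offset":[0,0,-0.02],"twist":[0,0,0]},{"offset":[0,0,-0.06],"twist":[0,0,0]},{"offset":[0,0,-0.11],"twist":[0,0,0]},{"offset":[0,0,-0.16],"twist":[0,0,0]},{"offset":[0.02,0.003,-0.21],"twist":[0,0,0]},{"offset":[0.05,0.008,-0.25],"twist":[0,0,0]},{"offset":[0.08,0.013,-0.29],"twist":[0,0,0]},{"offset":[0.11,0.018,-0.33],"twist":[0,0,0]},{"offset":[0.14,0.023,-0.36],"twist":[0,0,0]},{"offset":[0.17,0.028,-0.385],"twist":[0,0,0]},{"offset":[0.2,0.032,-0.4],"twist":[0,0,0]},{"offset":[0.213,0.034,-0.4],"twist":[0,0,0]},{"offset":[0.213,0.034,-0.4],"twist":[0,0,0]},{"offset":[0.213,0.034,-0.4],"twist":[0,0,0]},{"offset":[0.213,0.034,-0.4],"twist":[0,0,0]},{"offset":[0.213,0.034,-0.4],"twist":[0,0,0]}]'
python3 - <<'E'
from h import *
o=get_obs(); save('wrist','w2.png'); H=at_z('top',(171.3,325),.19); print('top',H.round(4), o['tool_pos'])
for d in cut_out('hopper_rim','wrist')[:2]: print(d['confidence'],d['rect'])
print('pred',proj('wrist',H,o).round(1), proj('wrist',H+np.array([[.065,0,0],[-.065,0,0],[0,.065,0],[0,-.065,0]]),o).round(0).tolist())
E
```

```text
t: 7.38
tool_pos: [0.4734, 0.0841, 0.4236]
tool_rot: [-0.606, -3.081, 0.001]
contact_force: [0.1, -0.7, -2.7]
opening: 0.0224
grip_force: 58.9
top [0.4804 0.2546 0.19  ] [0.47335403 0.08405056 0.42363706]
0.94 [442.5, 144.2, 168.6, 152.5]
pred [[465.5 153.2]] [[481.0, 208.0], [448.0, 93.0], [523.0, 130.0], [408.0, 176.0]]
```

View pics/w2.png

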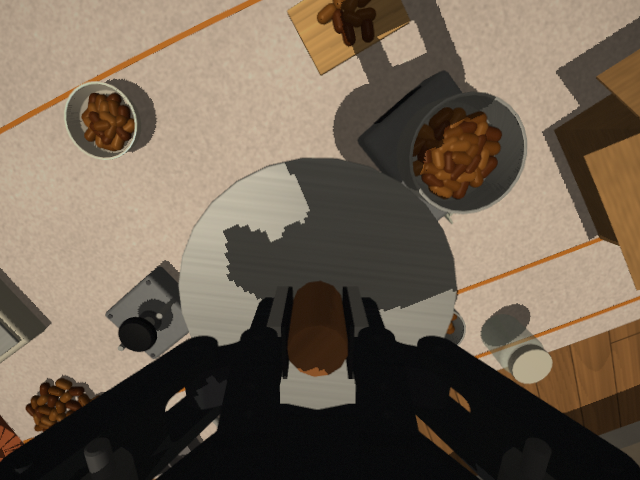

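Wrist view: the rim spans about (411–526, 92–212), matching the top camera's prediction within 1–2 px. The held disc spans columns 179–457 with its top edge at row 157. I'll check that the disc is level and centred.

```bash
python3 - <<'E'
from h import *
from scipy.optimize import least_squares
o=get_obs(); im=cv2.imread('pics/w2.png')
W=R.from_rotvec(o['tool_rot']); t=np.linspace(0,2*np.pi,181)
def disc(cx,cy,cz,rx,ry):
    P=np.stack([.068*np.cos(t),.068*np.sin(t),0*t],1); P=R.from_rotvec([rx,ry,0]).apply(P)+[cx,cy,cz]
    return proj('wrist',W.apply(P)+o['tool_pos'],o)
p=disc(0,0,.008,0,0); print('pred left/right/top',p[:,0].min(),p[:,0].max(),p[:,1].min())
# edge points by strong gradient along the outward direction
g=cv2.GaussianBlur(im,(3,3),0).astype(float)
pts=[]
for th in np.deg2rad(np.r_[185:275:4]):   # upper left arc, clean background
    c=np.array([318,290.]); r=np.arange(110,165,.5); q=c+np.stack([r*np.cos(th),r*np.sin(th)],1)
    s=np.stack([cv2.remap(g[...,k].astype(np.float32),q[:,:1].astype(np.float32),q[:,1:].astype(np.float32),1)[:,0] for k in (0,2)],1)
    sat=s[:,1]-s[:,0]; i=np.argmax(np.convolve(sat,np.r_[np.ones(6),-np.ones(6)],'valid'))+5; pts.append(q[i])
pts=np.array(pts+[[457,285],[452,250]])
def res(x):
    d=disc(x[0],x[1],.008,x[2],x[3]); return np.r_[np.linalg.norm(pts[:,None]-d[None],axis=2).min(1), x[0]/.003*.5,x[1]/.003*.5,x[2:]/.05*.5]
s=least_squares(res,[0,0,0,0],loss='soft_l1'); print(s.x.round(4),np.round(res(s.x)[:-4],1))
H=at_z('top',(171.3,325),.19); print(tooldelta([H[0],H[1],.203],o).round(4))
E
```

```text
pred left/right/top 174.1341977801201 455.8161407540075 149.94854288450944
[-0.0025  0.0019 -0.003  -0.0035] [16.  21.2  0.8  0.9  1.3  1.5  1.6  1.5  1.3  1.   0.7  0.7  1.4  2.4
  2.   0.6  0.9  2.6  2.   1.2  2.1  2.9  1.7  2.7  2.4]
[0.0577 0.1605 0.221 ]
```

```bash
python3 -m crank '[{"offset":[0.02,0.05,0],"twist":[0,0,0]},{"offset":[0.04,0.10,0.03],"twist":[0,0,0]},{"offset":[0.055,0.145,0.07],"twist":[0,0,0]},{"offset":[0.06,0.16,0.11],"twist":[0,0,0]},{"offset":[0.06,0.16,0.15],"twist":[0,0,0]},{"offset":[0.06,0.16,0.18],"twist":[0,0,0]},{"offset":[0.06,0.16,0.19],"twist":[0,0,0]},{"offset":[0.06,0.16,0.19],"twist":[0,0,0]},{"offset":[0.06,0.16,0.19],"twist":[0,0,0]},{"offset":[0.06,0.16,0.19],"twist":[0,0,0]}]'
python3 - <<'E'
from h import *
o=get_obs(); a=save('side','s3.png'); b=save('top','t3.png')
H=at_z('top',(171.3,325),.19);print(o['tool_pos'],H,o['contact_force'])
A=cv2.cvtColor(cv2.resize(a[110:270,110:260],None,fx=2.5,fy=2.5),cv2.COLOR_RGB2BGR);B=cv2.cvtColor(cv2.resize(b[250:410,100:250],None,fx=2.5,fy=2.5),cv2.COLOR_RGB2BGR)
cv2.imwrite('pics/c3.png',np.hstack([A,B]))
E
```

```text
t: 8.72
tool_pos: [0.4788, 0.2554, 0.2362]
tool_rot: [0.605, 3.08, 0.002]
contact_force: [-0.8, -0.0, -2.3]
opening: 0.0225
grip_force: 59.4
[0.47882843 0.25541202 0.2361744 ] [0.48044922 0.2545614  0.19      ] [-0.80732638 -0.02030961 -2.33805107]
```

View pics/c3.png

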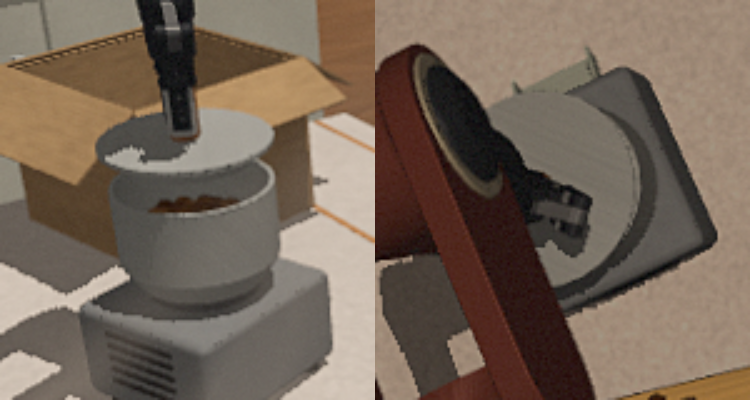

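The side crop (left) shows the lid level above the mouth, with the disc at crop columns 95–275 and the rim at 109–276. I compare these with projected circles.

```bash
python3 - <<'E'
from h import *
H=at_z('top',(171.3,325),.19); t=np.linspace(0,6.283,361); c=np.stack([np.cos(t),np.sin(t),0*t],1)
zz=get_obs()['tool_pos'][2]
for n,r,z in(('rim',.065,.19),('disc',.068,zz-.009)):
    p=proj('side',[H[0],H[1],z]+r*c); print(n,((p.min(0)-[110,110])*2.5).round(1),((p.max(0)-[110,110])*2.5).round(1))
p=proj('top',[H[0],H[1],zz-.008]+.068*c); print('top disc',((p.min(0)-[100,250])*2.5+[375,0]).round(1),((p.max(0)-[100,250])*2.5+[375,0]).round(1))
print(tooldelta([H[0],H[1],.203]))
E
```

```text
rim [106.6 150.2] [274. 215.]
disc [ 95.3 107.9] [273.9 171.7]
top disc [442.5  88. ] [634.7 286.7]
[-2.04958186e-03  1.67064339e-05  3.24771820e-02]
```

```bash
python3 -m crank '[{"offset":[0,0,0.006],"twist":[0,0,0]},{"offset":[0,0,0.012],"twist":[0,0,0]},{"offset":[0,0,0.018],"twist":[0,0,0]},{"offset":[0,0,0.023],"twist":[0,0,0]},{"offset":[0,0,0.023],"twist":[0,0,0]},{"offset":[0,0,0.023],"twist":[0,0,0]}]'; python3 -m crank '[{"offset":[0,0,0.003],"twist":[0,0,0]},{"offset":[0,0,0.006],"twist":[0,0,0]},{"offset":[0,0,0.006],"twist":[0,0,0]},{"offset":[0,0,0.006],"twist":[0,0,0]}]'
```

```text
t: 9.57
tool_pos: [0.4781, 0.2552, 0.2115]
tool_rot: [0.605, 3.082, 0.0]
contact_force: [-0.3, -0.0, -2.0]
opening: 0.0226
grip_force: 59.4
t: 10.07
tool_pos: [0.4782, 0.2553, 0.2053]
tool_rot: [0.605, 3.082, 0.001]
contact_force: [2.8, 1.4, -2.9]
opening: 0.0227
grip_force: 59.4
```

The skirt has entered, and the light side force (+x,+y) says to shift about 2 mm that way while going down.

```bash
python3 -m crank '[{"offset":[-0.0015,0.0015,0],"twist":[0,0,0]},{"offset":[-0.0015,0.0015,0.001],"twist":[0,0,0]},{"offset":[-0.0015,0.0015,0.002],"twist":[0,0,0]},{"offset":[-0.0015,0.0015,0.003],"twist":[0,0,0]},{"offset":[-0.0015,0.0015,0.003],"twist":[0,0,0]},{"offset":[-0.0015,0.0015,0.003],"twist":[0,0,0]}]'
```

```text
t: 10.82
tool_pos: [0.4798, 0.256, 0.2029]
tool_rot: [-0.605, -3.083, 0.0]
contact_force: [-4.0, -1.2, 3.5]
opening: 0.0225
grip_force: 60.1
```

Seated: the vertical force changed sign at the expected height. Release and retreat, then look.

```bash
python3 -m crank '[{"offset":[0.0006,0,0],"twist":[0,0,0]},{"offset":[0.0006,0,0],"twist":[0,0,0]},{"offset":[0.0006,0,0],"twist":[0,0,0]},{"offset":[0.0006,0,0],"twist":[0,0,0]},{"offset":[0.0006,0,0],"twist":[0,0,0]},{"offset":[0.0006,0,0],"twist":[0,0,0]}]' 0.6; python3 -m crank '[{"offset":[0,0,-0.02],"twist":[0,0,0]},{"offset":[0,0,-0.05],"twist":[0,0,0]},{"offset":[0,0,-0.09],"twist":[0,0,0]},{"offset":[0,0,-0.13],"twist":[0,0,0]},{"offset":[0,-0.05,-0.15],"twist":[0,0,0]},{"offset":[-0.02,-0.1,-0.15],"twist":[0,0,0]},{"offset":[-0.04,-0.15,-0.15],"twist":[0,0,0]},{"offset":[-0.06,-0.2,-0.15],"twist":[0,0,0]},{"offset":[-0.08,-0.25,-0.15],"twist":[0,0,0]},{"offset":[-0.1,-0.3,-0.15],"twist":[0,0,0]},{"offset":[-0.12,-0.35,-0.15],"twist":[0,0,0]},{"offset":[-0.14,-0.4,-0.15],"twist":[0,0,0]},{"offset":[-0.16,-0.43,-0.15],"twist":[0,0,0]},{"offset":[-0.18,-0.44,-0.13],"twist":[0,0,0]},{"offset":[-0.2,-0.44,-0.1],"twist":[0,0,0]},{"offset":[-0.22,-0.44,-0.07],"twist":[0,0,0]},{"offset":[-0.22,-0.44,-0.07],"twist":[0,0,0]},{"offset":[-0.22,-0.44,-0.07],"twist":[0,0,0]},{"offset":[-0.22,-0.44,-0.07],"twist":[0,0,0]}]' 0
python3 - <<'E'
from h import *
o=get_obs(); a=save('side','s4.png'); b=save('top','t4.png'); w=save('wrist','w4.png'); print(o['tool_pos'])
for d in cut_out('plunger_top','wrist')[:2]: print(d['confidence'],np.round(d['rect']))
f=lambda x:cv2.cvtColor(x,cv2.COLOR_RGB2BGR); r=lambda x:cv2.resize(f(x),(375,400))
cv2.imwrite('pics/c4.png',np.vstack([np.hstack([r(a[110:270,110:260]),r(b[250:410,100:250])])]))
H=at_z('top',(171.3,325),.19); t=np.linspace(0,6.283,361); c=np.stack([np.cos(t),np.sin(t),0*t],1)
p=proj('side',[*H[:2],.195]+.068*c); print('side',((p.min(0)-[110,110])*2.5).round(1),((p.max(0)-[110,110])*2.5).round(1))
p=proj('top',[*H[:2],.195]+.068*c); print('top',((p.min(0)-[100,250])*2.5+[375,0]).round(1),((p.max(0)-[100,250])*2.5+[375,0]).round(1))
E
```

```text
t: 11.58
tool_pos: [0.4794, 0.2562, 0.2023]
tool_rot: [0.605, 3.083, 0.0]
contact_force: [-0.4, -0.3, 0.2]
opening: 0.0514
grip_force: 0.0
t: 13.95
tool_pos: [0.517, -0.2345, 0.275]
tool_rot: [0.604, 3.079, -0.002]
contact_force: [-0.3, -0.6, -0.1]
opening: -0.0001
grip_force: 0.0
[ 0.51703981 -0.23448724  0.27496768]
0.69 [312. 275.  59.  48.]
side [101.6 143.3] [277.3 210.6]
top [459.4  92.5] [644.9 284. ]
```

View pics/c4.png

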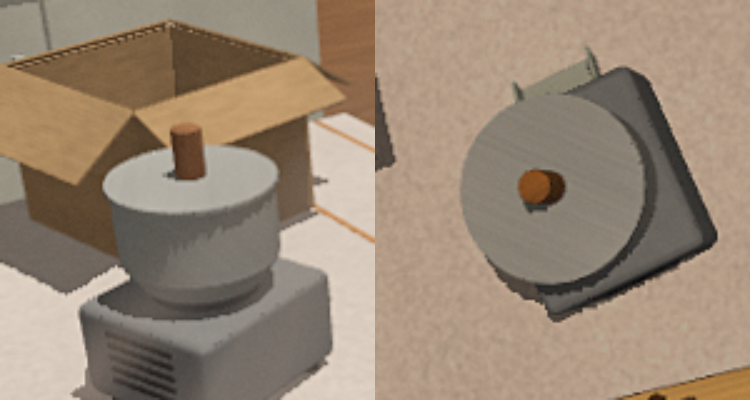

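View pics/w4.png

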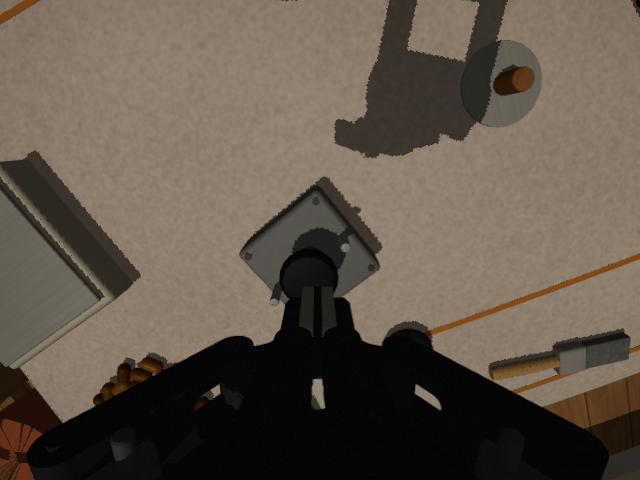

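The lid sits level on the rim: disc at crop columns 103–280 (side) and 460–648 (top), as predicted. In the wrist view the plunger head spans columns 280–338 with its top edge at row 249, so its centre is near (309,277).

```bash
python3 - <<'E'
from h import *
o=get_obs(); p=at_z('wrist',(309,277),.105,o); print(p, tooldelta([.571,-.2635,.105],o), tooldelta(p,o))
t=np.linspace(0,6.283,361); q=proj('wrist',[.571,-.2635,.105]+.03*np.stack([np.cos(t),np.sin(t),0*t],1),o); print(q.min(0),q.max(0))
E
```

```text
[ 0.56819369 -0.26297194  0.105     ] [-0.06098085 -0.00642326  0.16855177] [-0.05818323 -0.00699558  0.16854731]
[279.08374754 250.69829588] [340.12955184 307.03111088]
```

```bash
python3 -m crank '[{"offset":[-0.04,-0.007,0.03],"twist":[0,0,0]},{"offset":[-0.06,-0.007,0.07],"twist":[0,0,0]},{"offset":[-0.06,-0.007,0.11],"twist":[0,0,0]},{"offset":[-0.06,-0.007,0.14],"twist":[0,0,0]},{"offset":[-0.06,-0.007,0.155],"twist":[0,0,0]},{"offset":[-0.06,-0.007,0.16],"twist":[0,0,0]},{"offset":[-0.06,-0.007,0.16],"twist":[0,0,0]},{"offset":[-0.06,-0.007,0.16],"twist":[0,0,0]}]'; python3 -m crank '[{"offset":[0,0,0.003],"twist":[0,0,0]},{"offset":[0,0,0.006],"twist":[0,0,0]},{"offset":[0,0,0.009],"twist":[0,0,0]},{"offset":[0,0,0.012],"twist":[0,0,0]},{"offset":[0,0,0.012],"twist":[0,0,0]},{"offset":[0,0,0.012],"twist":[0,0,0]}]'
```

```text
t: 15.15
tool_pos: [0.5705, -0.264, 0.1142]
tool_rot: [0.605, 3.08, -0.002]
contact_force: [-0.5, 0.0, -0.5]
opening: 0.0001
grip_force: 0.0
t: 15.9
tool_pos: [0.5697, -0.2635, 0.1007]
tool_rot: [0.605, 3.082, -0.0]
contact_force: [-1.5, 0.7, 4.0]
opening: -0.0003
grip_force: 2.2
```

```bash
python3 -m crank '[{"offset":[0,0,0.003],"twist":[0,0,0]},{"offset":[0,0,0.006],"twist":[0,0,0]},{"offset":[0,0,0.009],"twist":[0,0,0]},{"offset":[0,0,0.011],"twist":[0,0,0]},{"offset":[0,0,0.011],"twist":[0,0,0]},{"offset":[0,0,0.011],"twist":[0,0,0]},{"offset":[0,0,0.011],"twist":[0,0,0]},{"offset":[0,0,0.011],"twist":[0,0,0]},{"offset":[0,0,0.011],"twist":[0,0,0]},{"offset":[0,0,0.011],"twist":[0,0,0]}]'
python3 - <<'E'
from h import *
a=save('side','s5.png'); o=get_obs(); print(o['tool_pos'],o['contact_force'])
cv2.imwrite('pics/c5.png',cv2.resize(cv2.cvtColor(a[270:410,340:480],cv2.COLOR_RGB2BGR),None,fx=4,fy=4))
E
```

```text
t: 17.15
tool_pos: [0.5697, -0.2636, 0.0903]
tool_rot: [0.605, 3.082, -0.0]
contact_force: [-2.6, 1.7, 7.6]
opening: -0.0002
grip_force: 3.7
[ 0.56974094 -0.26354125  0.09026454] [-3.4576532   1.6212197   7.08554462]
```

View pics/c5.png

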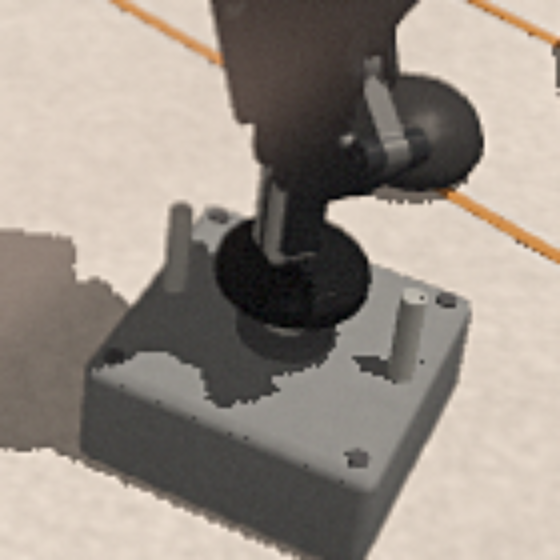

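The plunger head (crop 292,272) is pressed level with the post tops (180,208 and 413,297), with the fingers centred on it. Force is about 7.5 N and TCP z is 0.090. Handing in.

```bash
python3 -c "
from station import *
print(finish_job())"
```

```text
the job is handed in; nothing more can be done
None
```

I seated the large lid level on the hopper and released it, then handed the job in with the gripper holding the plunger level with the posts (about 15 mm down, about 7.5 N); the judging result was not shown.

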